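# Level the record-player platform

### The job

Take the spirit level out of the drawer tray and stand it lengthways on the rubber strip of the wooden platform, centred on it, and let go. Then turn the wing knob of the levelling foot so that the bubble sits centred between its two lines while you press the level down and the sprung platform is fully seated. Finish holding: keep pressing the level down on the platform, firmly but not hard, bubble centred, touching neither platform nor knob, and leave the other things where they are.

Things in the scene. Friction and masses are not known exactly. Their poses are not given: they have to be found in the camera images.
- level: Pocket spirit level, aluminium bar with black ends, standing in the drawer's plastic tray: 160 long (its x), 24 wide (y), 36 high (z), 0.16 kg; origin at the centre of its underside (23 above the table at the start). A green vial 68 long lies along the middle of its top, 6.5 proud of it; the flat tops of both ends (36 to 80 from the centre) are free to press on. Either end may point left.
- bubble (a joint): Position (m) of the white bubble in the vial along the level's own x, 0 = centred between the two black lines; the bubble (12 long, lines 18 apart) is centred when within 2.5 mm of 0. It moves 0.50 mm per mrad of tilt towards the higher end, up to 24 mm, and settles in about 1.2 s.
- platform: Dark wooden platform 200 deep (x), 360 wide (y), 16 thick, on low feet on the sideboard top (100 above the table); origin at the centre of the plate's underside, about 30 above the sideboard top. Its +y edge (left, seen from the robot) is hinged on two fixed feet 155 from the origin; the -y side carries the levelling foot and rises or sinks.
- strip (a point): Centre of the dark rubber strip (40 in x, 190 in y) on top of the platform, where the level is to stand with its length along the strip (the strip's y axis). The strip is flush with the plate's top. Same axes as the platform.
- lift (a joint): Sprung play of the platform (rad): 0.015 = knob side sprung up (no press), 0 = fully seated on the foot. Sprung up, the knob side is 15 mrad higher, so the bubble of a level on the strip stands 7.5 mm nearer the knob than when seated. 3 to 5 N down on the level's end nearer the knob seats it; 8 to 15 N is a firm press, over 40 N too hard.
- knob_grip (a point): Centre of the bar of the levelling foot's wing knob, on the platform near its front -y corner (50 in front of and 145 to the -y side of the platform centre). The bar is 56 long (the point's x axis), 14 wide, 28 high; its underside is 18 and its top 46 above the plate. It turns about the vertical.
- knob (a joint): Turn of the knob (rad, -1.4 to 1.0), growing clockwise from above; starts at -1.2 to -0.7 with the knob side too high. One rad clockwise lowers the knob side by 20 mrad: the knob sinks 6 mm and the bubble of a level on the strip moves 10 mm away from the knob. It stays where it is left (friction 0.2 N m). The right setting differs from start to start, 0.5 to 1.4 rad further on.
- controller: Black game controller, 90 x 148 x 37, in the tray; leave alone.
- battery_box: Clear battery box, 45 x 70 x 22, in the middle of the tray; leave alone.
- remote: Silver remote, 170 x 45 x 18, on the sideboard top on the right; leave alone.
- dice_cup: White ceramic cup, 76 across, 95 high, on the sideboard top on the left; leave alone.

How it is judged (in metres and radians):
On the way, in this order (a step that is already met when the one before it is completed fails the run):
1. the level stands on the platform's strip, let go (x of level in the frame of strip between -0.02 and 0.02 m and y of level in the frame of strip between -0.03 and 0.03 m and z of level in the frame of strip below 0.004 m and angle between the x axis of level and the y axis of strip, either way round below 0.2 rad and angle between level's own z axis and vertical below 0.1 rad and contact force between level and platform above 0.3 N and contact force between the arm and level below 0.05 N), for 0.2 s.
2. the knob has been turned with the level standing there (x of level in the frame of strip between -0.02 and 0.02 m and y of level in the frame of strip between -0.03 and 0.03 m and z of level in the frame of strip below 0.004 m and angle between the x axis of level and the y axis of strip, either way round below 0.2 rad and angle between level's own z axis and vertical below 0.1 rad and value of joint knob above -0.5 rad), for 0.1 s.
At the end, for the whole second after the job is handed in: Level standing on the strip within 20 mm across and 30 mm along of its centre and 0.2 rad of its direction, pressed by the fingers with more than 2 N (more than 3 N on the platform), platform seated (lift under 3 mrad), bubble within 2.5 mm of centre, robot not touching platform or knob (x of level in the frame of strip between -0.02 and 0.02 m and y of level in the frame of strip between -0.03 and 0.03 m and z of level in the frame of strip below 0.004 m and angle between the x axis of level and the y axis of strip, either way round below 0.2 rad and angle between level's own z axis and vertical below 0.1 rad and value of joint lift below 0.003 rad and value of joint bubble between -0.0025 and 0.0025 m and contact force between the fingers and level above 2 N and contact force between level and platform above 3 N and contact force between the arm and platform below 0.5 N); the arm keeps its last pose, push and grip.
It fails at once if another thing was moved by more than 30 mm (distance of any of controller, battery_box, remote, dice_cup from where it was at the start of the episode above 0.03 m).
It fails at once if the level was pressed on the platform with more than 40 N (contact force between level and platform above 40 N).
It also fails if it takes over 61 s, if anything falls off the work surface, if the arm or the gripper's body presses on something with over 40 N, if the wrist force passes 120 N, or if a joint passes its speed limit or range.

### The arm

A 7-joint arm with a two-finger parallel gripper is mounted at the origin on the work surface. World frame = base frame: x ahead of the robot, y to its left, z up, the work surface at z = 0. Lengths are in mm, angles in rad, forces in N, time in s.
With the tool pointing down it reaches from about 350 to 900 mm from the base axis. Payload 7.2 kg.
Tool frame: the origin (TCP) lies midway between the tips of the shut fingers; the grasp point (between the pads) lies 19 mm behind it; z points along the fingers, y is the line along which they close (so a half turn about z gives the same grasp; the last joint's range is limited). The gripper opens to 88 mm and grips with 3 to 60 N. Pads are 20 mm wide; open, the fingers measure 115 mm over their backs; the gripper's body (75 mm by 178 mm) begins 61 mm behind the grasp point.
Start: joints at [-1.215, 0.411, -0.013, 1.596, 0.006, 1.134, -0.082], TCP at [257.027, 569.708, 186.753] pointing down, gripper open.
Joint ranges: [-2.95, 2.95], [-0.29, 1.99], [-1.47, 1.44], [0.14, 2.54], [-1.03, 4.17], [0.13, 1.85], [-2.86, 2.86]. Speed limits (rad/s): [2.39, 2.39, 3.01, 3.01, 3.14, 3.14, 3.14].

### API

Orientations are given as [roll, pitch, yaw] about the fixed x, y, z axes, in that order (R = Rz(yaw) Ry(pitch) Rx(roll)).
In Python, from workcell import * gives the robot as it stands. The module is installed in compiled form; this text tells all that it offers.
- The arm moves only by the shell command python3 -m jog 'ROWS'. ROWS is JSON, a list of rows, each an object of numbers: "gripper": the closure, from -1 (fully open) to 1 (shut); "x", "y", "z": the shift along the tool's x, y, z in units of 0.03 m (1.0 is 0.03 m); "yaw": the turn about the tool's z in units of 10 degrees (1.0 is 10 degrees). In form: [{"gripper": .., "x": .., "y": .., "z": .., "yaw": ..}, ...]. A call has exactly 10 rows; each row shifts and turns the commanded pose from where the row before left it, along the tool's axes as they then stand; what a row does not reach is not made up. A row lasts 1/8 s, in which the tool goes at most 62.5 mm and 10.7 degrees, less where a joint would pass 70% of its speed; a pose out of reach is approached as far as the arm can. A call with a number of a shift or a turn outside -1 to 1 is refused whole. A call with a gripper value outside its range is refused whole. The fingers move at their own pace and stop on an object; the grip force is fixed at half the most. Time passes only in rows, so rows that do not move let the fingers close, or fill a call up. It gives the time, the measured TCP pose, the force, the opening and the grip force at its end, in the units of the state.
- sense(): the state, without advancing time (a new reading comes with each control period).
- camera(name): name is "side" or "top" or "wrist"; returns a dict with "image" (480x640x3 uint8, red, green, blue), "fx", "fy", "cx", "cy" (pixels), "T" (4x4, takes a point from camera to world coordinates). Camera axes: x right, y up, looking along -z (the intrinsics and any distortion apply to the point x, -y, -z); pixel columns grow to the right and rows downward; lengths in mm; the calibration is good to about 2 mm. A picture is of the moment at which its call begins. There is no depth.
- sign_off(): hands the job in; it is judged then, once.
The state is a dict: "t": time; "joints": joint angles; "qd": joint speeds; "effort": joint torques, N m; "eef_pos": TCP position; "tcp_rot": TCP orientation; "ft_force": force on the tool from outside, world axes, zero at the start; "ft_torque": the same for the moment, N m; "width": finger opening in mm; "gripper_force": force on a finger pad.
Only numpy, scipy, OpenCV 4.12 (cv2) and the standard library are available. Lean on these libraries where they do the work, as an engineer would, in place of code of your own. Each camera call takes 0.05 s, during which the arm holds its last target. There are 200 camera calls.

## Working session

There is one attempt and no reset: what is moved stays moved. The work goes in short steps, Python scripts to look and compute and a shell command to move; the robot and the scene stay as the last step left them, time stands still between calls to the robot, and variables do not carry over. Pictures are saved under pics/ and viewed, at most 10 in all, crops included, and the job is handed in when it is done.

```bash
mkdir -p pics
python3 - <<'E'
from workcell import *
import cv2,numpy as np
s=sense();print(s)
for n in ("top","side","wrist"):
    c=camera(n);cv2.imwrite(f"pics/{n}0.png",c["image"][:,:,::-1]);print(n,c["fx"],c["fy"],c["cx"],c["cy"],np.round(c["T"],3).tolist(),[k for k in c])
E
```

```text
{'t': 0.0, 'joints': array([-1.21518559,  0.41193238, -0.01269846,  1.59705717,  0.00561041,
        1.13430191, -0.0822116 ]), 'qd': array([-6.10741858e-04,  1.16323976e-03,  7.10515280e-04,  2.56436244e-05,
       -4.59477504e-04, -1.76756284e-03,  1.40568022e-04]), 'effort': array([ 8.11085501e-04, -5.87947655e+01,  6.42019585e-01, -2.91076452e+01,
       -5.38648129e-02,  1.80986803e-02,  1.34868028e-04]), 'eef_pos': array([256.83954799, 569.15321264, 185.88360211]), 'tcp_rot': array([-3.13993480e+00,  1.32907908e-04,  2.71778711e+00]), 'ft_force': array([-0.35920039, -0.11568118,  1.45663836]), 'ft_torque': array([-0.06826523,  0.0037124 , -0.01783482]), 'gripper_force': 0.0, 'width': 87.7983342667537}
top 528.0846612853964 528.0846612853964 319.2801372628765 239.65894276885427 [[0.029, 0.999, -0.031, 534.289], [-1.0, 0.029, -0.005, -4.372], [-0.004, 0.032, 0.999, 1215.037], [0.0, 0.0, 0.0, 1.0]] ['image', 'fx', 'fy', 'cx', 'cy', 'T']
side 455.49337689960765 455.49337689960765 319.6578699493977 242.47771008775337 [[0.712, 0.44, -0.547, -63.637], [-0.702, 0.424, -0.573, -653.346], [-0.021, 0.792, 0.611, 859.486], [0.0, 0.0, 0.0, 1.0]] ['image', 'fx', 'fy', 'cx', 'cy', 'T']
wrist 388.3894718980763 388.3894718980763 320.48176188130157 237.69583119119397 [[0.412, -0.87, -0.269, 181.867], [0.911, 0.393, 0.124, 603.707], [-0.002, -0.296, 0.955, 383.627], [0.0, 0.0, 0.0, 1.0]] ['image', 'fx', 'fy', 'cx', 'cy', 'T']
```

View pics/top0.png

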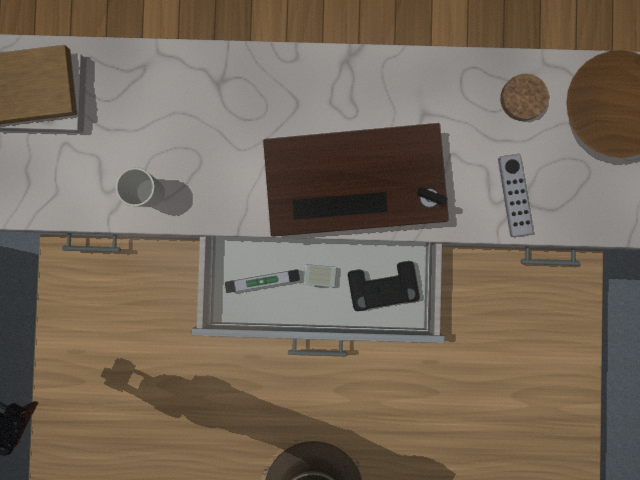

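View pics/side0.png

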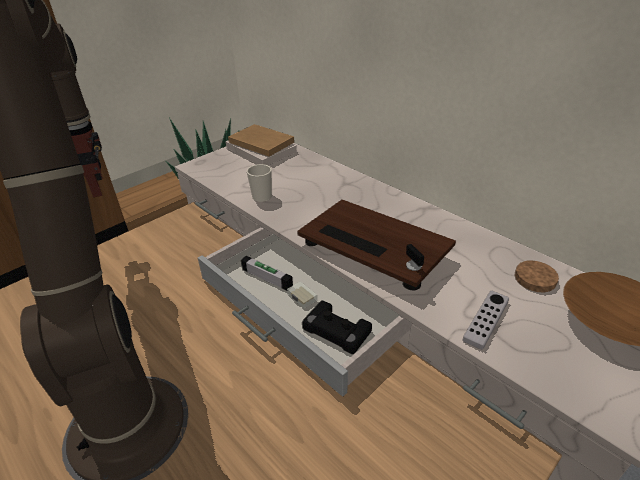

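The top view shows the level at about px (262,281) in the tray, the battery box beside it at (321,275), the strip at (340,205) and the knob at (432,197). The side view agrees.

```bash
cat > h.py <<'E'
from workcell import *
import cv2,numpy as np
def ray(c,u,v,z):
    T=np.array(c["T"]);d=T[:3,:3]@np.array([(u-c["cx"])/c["fx"],-(v-c["cy"])/c["fy"],-1.]);o=T[:3,3]
    return o+d*(z-o[2])/d[2]
def proj(c,p):
    T=np.array(c["T"]);q=T[:3,:3].T@(np.array(p,float)-T[:3,3]);return c["cx"]+c["fx"]*q[0]/-q[2],c["cy"]-c["fy"]*q[1]/-q[2]
def box(mask,off=(0,0)):
    cs,_=cv2.findContours(mask.astype(np.uint8),cv2.RETR_EXTERNAL,cv2.CHAIN_APPROX_NONE)
    k=max(cs,key=cv2.contourArea);b=cv2.boxPoints(cv2.minAreaRect(k))+np.array(off);return b,cv2.contourArea(k)
def geo(c,b,z):
    P=np.array([ray(c,*p,z) for p in b]);e=P[1]-P[0];f=P[2]-P[1]
    L=e if np.linalg.norm(e)>np.linalg.norm(f) else f
    return P.mean(0).round(1),round(np.degrees(np.arctan2(L[1],L[0]))%180,1),np.linalg.norm(e).round(1),np.linalg.norm(f).round(1)
E
python3 - <<'E'
from h import *
c=camera("top");im=c["image"];hsv=cv2.cvtColor(im,cv2.COLOR_RGB2HSV)
def crop(m,x0,y0,x1,y1): return box(m[y0:y1,x0:x1],(x0,y0))
g=(hsv[...,0]>40)&(hsv[...,0]<90)&(hsv[...,1]>80)&(hsv[...,2]>50)
b,a=crop(g,220,250,303,300);print("vial",a,geo(c,b,64))
v=hsv[...,2]
for n,r in (("e1",(220,250,245,300)),("e2",(285,250,303,300))):
    b,a=crop((v<60),*r);print(n,a,geo(c,b,59))
b,a=crop(v<42,280,180,400,225);print("strip",a,geo(c,b,146),b.round().tolist())
pl=(hsv[...,0]<15)&(hsv[...,1]>90)&(v<110)
pl|=(v<42)
b,a=crop(pl,255,115,460,240);print("plate",a,geo(c,b,146),b.round().tolist())
b,a=crop(v<42,410,180,455,215);print("knob",a,geo(c,b,190),b.round().tolist())
d=np.concatenate([cv2.resize(im[110:245,250:460][:,:,::-1],None,fx=3.5,fy=3.5)]);cv2.imwrite("pics/c1.png",d)
print(im[205,340],im[170,340],im[197,432],im[286,232],im[275,294])
E
```

```text
vial 42.5 (array([480.1, 107.6,  64. ]), np.float64(98.8), np.float64(29.4), np.float64(11.1))
e1 38.5 (array([462.1, 194.7,  59. ]), np.float64(11.5), np.float64(16.9), np.float64(21.5))
e2 87.0 (array([490.8,  55.5,  59. ]), np.float64(11.2), np.float64(21.6), np.float64(23.3))
strip 1757.0 (array([639., -38., 146.]), np.float64(96.7), np.float64(191.5), np.float64(41.1)) [[292.0, 199.0], [386.0, 191.0], [388.0, 211.0], [294.0, 219.0]]
plate 16833.5 (array([692.1, -68.1, 146. ]), np.float64(96.7), np.float64(362.1), np.float64(199.2)) [[262.0, 139.0], [439.0, 123.0], [448.0, 221.0], [271.0, 236.0]]
knob 224.5 (array([ 657.6, -215.9,  190. ]), np.float64(67.0), np.float64(18.6), np.float64(61.4)) [[416.0, 194.0], [420.0, 185.0], [448.0, 198.0], [445.0, 207.0]]
[27 27 24] [52 32 23] [27 32 31] [59 57 54] [38 37 38]
```

View pics/c1.png

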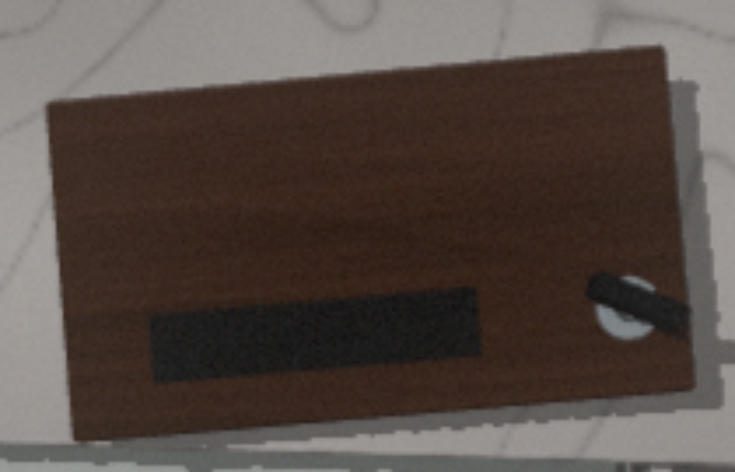

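The crop shows the whole plate with the strip at front-left and the knob bar at crop px (640,300), turned about 60° from the platform's x axis. The sizes match: plate 362x199, strip 191x41, and the knob lies within 3 mm of where it should be.

```bash
cat >> h.py <<'E'
def go(x,y,z,yawdeg,s=None):
    s=s or sense();yw=s["tcp_rot"][2];d=np.array([x,y,z])-s["eef_pos"]
    t=(np.degrees(yw)-yawdeg+180)%360-180
    for n,w in (("before turn",yw),("after turn",np.radians(yawdeg))):
        print(n,"x %.2f y %.2f z %.2f"%((d[0]*np.cos(w)+d[1]*np.sin(w))/30,(d[0]*np.sin(w)-d[1]*np.cos(w))/30,-d[2]/30),"yaw %.2f"%(t/10))
E
python3 - <<'E'
from h import *
c=camera("top");im=c["image"];v=im.max(2)
for r in ((220,270,243,300),(287,262,303,290)):
    b,a=box(v[r[1]:r[3],r[0]:r[2]]<78,r[:2]);print(a,geo(c,b,59),b.round(1).tolist())
hs=cv2.cvtColor(im,cv2.COLOR_RGB2HSV);g=im[...,1].astype(int)-im[...,0]>15
b,a=box(g[250:300,220:303],(220,250));print("vial",a,geo(c,b,64))
go(477,125,180,101.4)
E
```

```text
78.0 (array([463. , 194.5,  59. ]), np.float64(11.5), np.float64(19.0), np.float64(23.3)) [[224.5, 281.8], [233.1, 280.3], [234.8, 290.9], [226.2, 292.3]]
100.5 (array([491.1,  55.3,  59. ]), np.float64(9.9), np.float64(23.2), np.float64(24.7)) [[287.6, 270.5], [298.1, 269.0], [299.7, 280.2], [289.2, 281.7]]
vial 163.0 (array([477.2, 125.3,  64. ]), np.float64(101.1), np.float64(68.3), np.float64(13.9))
before turn x -12.78 y -10.49 z 0.21 yaw 5.43
after turn x -15.97 y 4.26 z 0.21 yaw 5.43
```

```bash
python3 -m jog '[{"gripper":-1,"x":-1,"y":-0.8},{"gripper":-1,"x":-1,"y":-0.8},{"gripper":-1,"x":-1,"y":-0.8},{"gripper":-1,"x":-1,"y":-0.8},{"gripper":-1,"x":-1,"y":-0.8},{"gripper":-1,"x":-1,"y":-0.8},{"gripper":-1,"x":-1,"y":-0.8},{"gripper":-1,"x":-1,"y":-0.8},{"gripper":-1,"x":-1,"y":-0.8},{"gripper":-1,"x":-1,"y":-0.8}]'
python3 -m jog '[{"gripper":-1,"x":-1,"y":-0.9},{"gripper":-1,"x":-1,"y":-0.9},{"gripper":-1,"x":-0.8,"y":-0.7},{"gripper":-1,"yaw":0.9},{"gripper":-1,"yaw":0.9},{"gripper":-1,"yaw":0.9},{"gripper":-1,"yaw":0.9},{"gripper":-1,"yaw":0.9},{"gripper":-1,"yaw":0.9},{"gripper":-1}]'
python3 - <<'E'
from h import *
print(sense()["eef_pos"],sense()["joints"]);go(477.2,125.1,90,101.3)
c=camera("wrist");im=c["image"];cv2.imwrite("pics/w1.png",im[:,:,::-1])
g=(im[...,1].astype(int)-im[...,0]>15);b,a=box(g);print("vial",a,geo(c,b,64))
E
```

```text
[256.89871172 569.46757902 186.35898728] [-1.21520874  0.41148335 -0.01273275  1.59657897  0.00556431  1.13432834
 -0.0821996 ]
before turn x -12.78 y -10.48 z 3.21 yaw 5.44
after turn x -15.96 y 4.30 z 3.21 yaw 5.44invalid input at $[0]: expected keys gripper, x, y, z, yaw
invalid input at $[0]: expected keys gripper, x, y, z, yaw
Traceback (most recent call last):
  File "h.py", line 10, in box
    k=max(cs,key=cv2.contourArea);b=cv2.boxPoints(cv2.minAreaRect(k))+np.array(off);return b,cv2.contourArea(k)
ValueError: max() iterable argument is empty
```

View pics/w1.png

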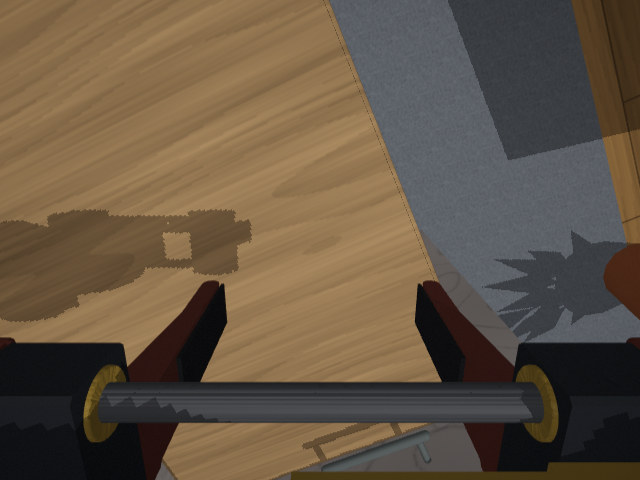

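The arm did not move because every row needs all five keys. The picture shows the open fingertips at px (220,290) and (420,290), with the floor and table behind them.

```bash
python3 -m jog '[{"gripper":-1,"x":-1,"y":-0.8,"z":0,"yaw":0},{"gripper":-1,"x":-1,"y":-0.8,"z":0,"yaw":0},{"gripper":-1,"x":-1,"y":-0.8,"z":0,"yaw":0},{"gripper":-1,"x":-1,"y":-0.8,"z":0,"yaw":0},{"gripper":-1,"x":-1,"y":-0.8,"z":0,"yaw":0},{"gripper":-1,"x":-1,"y":-0.8,"z":0,"yaw":0},{"gripper":-1,"x":-1,"y":-0.8,"z":0,"yaw":0},{"gripper":-1,"x":-1,"y":-0.8,"z":0,"yaw":0},{"gripper":-1,"x":-1,"y":-0.8,"z":0,"yaw":0},{"gripper":-1,"x":-1,"y":-0.8,"z":0,"yaw":0}]'
python3 -m jog '[{"gripper":-1,"x":-1,"y":-0.9,"z":0,"yaw":0},{"gripper":-1,"x":-1,"y":-0.9,"z":0,"yaw":0},{"gripper":-1,"x":-0.8,"y":-0.7,"z":0,"yaw":0},{"gripper":-1,"x":0,"y":0,"z":0,"yaw":0.9},{"gripper":-1,"x":0,"y":0,"z":0,"yaw":0.9},{"gripper":-1,"x":0,"y":0,"z":0,"yaw":0.9},{"gripper":-1,"x":0,"y":0,"z":0,"yaw":0.9},{"gripper":-1,"x":0,"y":0,"z":0,"yaw":0.9},{"gripper":-1,"x":0,"y":0,"z":0,"yaw":0.9},{"gripper":-1,"x":0,"y":0,"z":0,"yaw":0}]'
python3 - <<'E'
from h import *
s=sense();print(s["t"],s["eef_pos"],s["tcp_rot"],s["joints"],s["ft_force"]);go(477.2,125.1,90,101.3)
c=camera("wrist");im=c["image"];cv2.imwrite("pics/w2.png",im[:,:,::-1])
g=(im[...,1].astype(int)-im[...,0]>15);b,a=box(g);print("vial",a,geo(c,b,64))
E
```

```text
t: 1.55
eef_pos: [432.3, 226.5, 187.0]
tcp_rot: [3.141, 0.0, 2.718]
ft_force: [0.8, 0.7, 0.1]
width: 87.8
gripper_force: 0.0
t: 2.8
eef_pos: [477.5, 124.7, 186.8]
tcp_rot: [3.142, -0.0, 1.777]
ft_force: [-0.3, 0.6, -0.4]
width: 88.0
gripper_force: 0.0
2.8 [477.46339568 124.73162693 186.77721128] [ 3.14153642e+00 -2.37111630e-05  1.77651683e+00] [-0.66708653  0.1848509   0.36226161  1.92689516 -0.07549872  1.04278149
 -0.0666742 ] [-0.27252117  0.58178657 -0.40043133]
before turn x 0.01 y -0.01 z 3.23 yaw 0.05
after turn x 0.01 y -0.01 z 3.23 yaw 0.05
vial 1220.5 (array([474.2, 126.6,  64. ]), np.float64(102.0), np.float64(13.2), np.float64(68.9))
```

View pics/w2.png

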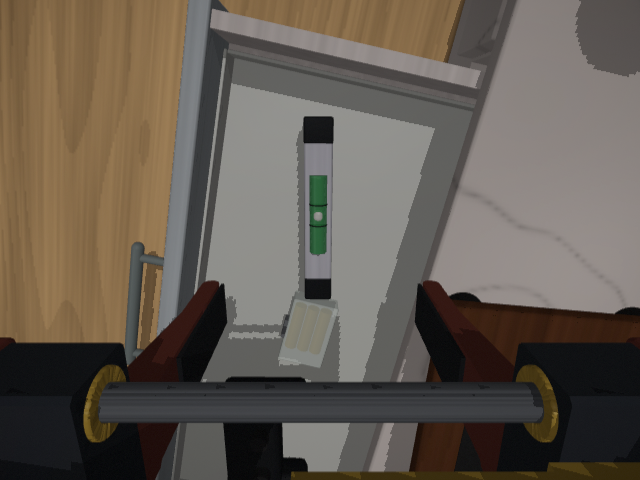

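The wrist view shows the level at px (318,215) lined up midway between the open fingers, and the battery box at (310,330) is clear of them. Next I lower onto the level.

```bash
python3 -m jog '[{"gripper":-1,"x":0,"y":-0.04,"z":0.9,"yaw":0},{"gripper":-1,"x":0,"y":0,"z":0.9,"yaw":0},{"gripper":-1,"x":0,"y":0,"z":0.9,"yaw":0},{"gripper":-1,"x":0,"y":0,"z":0.9,"yaw":0},{"gripper":-1,"x":0,"y":0,"z":0.7,"yaw":0},{"gripper":-1,"x":0,"y":0,"z":0.5,"yaw":0},{"gripper":-1,"x":0,"y":0,"z":0.2,"yaw":0},{"gripper":-1,"x":0,"y":0,"z":0.07,"yaw":0},{"gripper":1,"x":0,"y":0,"z":0,"yaw":0},{"gripper":1,"x":0,"y":0,"z":0,"yaw":0}]'
python3 -m jog '[{"gripper":1,"x":0,"y":0,"z":0,"yaw":0},{"gripper":1,"x":0,"y":0,"z":0,"yaw":0},{"gripper":1,"x":0,"y":0,"z":0,"yaw":0},{"gripper":1,"x":0,"y":0,"z":-0.3,"yaw":0},{"gripper":1,"x":0,"y":0,"z":-0.8,"yaw":0},{"gripper":1,"x":0,"y":0,"z":-0.9,"yaw":0},{"gripper":1,"x":0,"y":0,"z":-1,"yaw":0},{"gripper":1,"x":0,"y":0,"z":-1,"yaw":0},{"gripper":1,"x":0,"y":0,"z":-1,"yaw":0},{"gripper":1,"x":0,"y":0,"z":-0.5,"yaw":0}]'
python3 - <<'E'
from h import *
s=sense();print(s["t"],s["eef_pos"]);go(639,-38,190,96.7)
c=camera("wrist");im=c["image"]
g=(im[...,1].astype(int)-im[...,0]>15);b,a=box(g);print("vial",a,geo(c,b,s["eef_pos"][2]+64-34))
E
```

```text
t: 4.1
eef_pos: [476.7, 124.6, 35.2]
tcp_rot: [3.141, -0.0, 1.776]
ft_force: [-1.1, -0.3, 0.1]
width: 71.5
gripper_force: 0.0
t: 5.35
eef_pos: [477.0, 124.5, 201.6]
tcp_rot: [3.139, -0.001, 1.775]
ft_force: [0.2, -0.0, -0.1]
width: 0.3
gripper_force: 0.0
5.35 [476.96091799 124.54685945 201.60803266]
before turn x -6.40 y 4.19 z 0.39 yaw 0.50
after turn x -6.01 y 4.73 z 0.39 yaw 0.50
vial 1141.5 (array([466.7, 165.8, 231.6]), np.float64(101.9), np.float64(6.9), np.float64(34.0))
```

The fingers shut empty because I lifted before they had closed. I'll check that the level stayed put.

```bash
python3 -m jog '[{"gripper":-1,"x":0,"y":0,"z":0,"yaw":0},{"gripper":-1,"x":0,"y":0,"z":0,"yaw":0},{"gripper":-1,"x":0,"y":0,"z":0,"yaw":0},{"gripper":-1,"x":0,"y":0,"z":0,"yaw":0},{"gripper":-1,"x":0,"y":0,"z":0,"yaw":0},{"gripper":-1,"x":0,"y":0,"z":0,"yaw":0},{"gripper":-1,"x":0,"y":0,"z":0,"yaw":0},{"gripper":-1,"x":0,"y":0,"z":0,"yaw":0},{"gripper":-1,"x":0,"y":0,"z":0,"yaw":0},{"gripper":-1,"x":0,"y":0,"z":0,"yaw":0}]'
python3 - <<'E'
from h import *
c=camera("wrist");im=c["image"];cv2.imwrite("pics/w3.png",im[:,:,::-1])
g=(im[...,1].astype(int)-im[...,0]>15);b,a=box(g);print("vial",a,geo(c,b,64))
c=camera("top");im=c["image"];cv2.imwrite("pics/t3.png",im[:,:,::-1])
g=(im[...,1].astype(int)-im[...,0]>15);b,a=box(g[230:330,200:440],(200,230));print("vial top",a,geo(c,b,64))
E
```

```text
t: 6.65
eef_pos: [476.4, 124.4, 199.7]
tcp_rot: [3.141, -0.0, 1.775]
ft_force: [0.1, -1.0, -0.4]
width: 87.8
gripper_force: 0.0
vial 1158.0 (array([473.8, 126.5,  64. ]), np.float64(101.9), np.float64(13.7), np.float64(68.6))
vial top 78.0 (array([480.3, 109.5,  64. ]), np.float64(101.1), np.float64(36.1), np.float64(13.9))
```

View pics/w3.png

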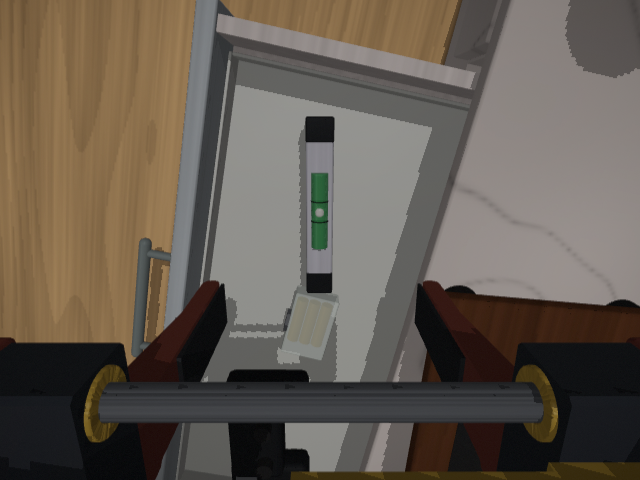

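The level has not moved (px 319,212) and everything else is in place. I'll repeat the grasp with a longer closing time.

```bash
python3 -m jog '[{"gripper":-1,"x":0,"y":0,"z":1,"yaw":0},{"gripper":-1,"x":0,"y":0,"z":1,"yaw":0},{"gripper":-1,"x":0,"y":0,"z":1,"yaw":0},{"gripper":-1,"x":0,"y":0,"z":1,"yaw":0},{"gripper":-1,"x":0,"y":0,"z":0.7,"yaw":0},{"gripper":-1,"x":0,"y":0,"z":0.5,"yaw":0},{"gripper":-1,"x":0,"y":0,"z":0.3,"yaw":0},{"gripper":1,"x":0,"y":0,"z":0.05,"yaw":0},{"gripper":1,"x":0,"y":0,"z":0,"yaw":0},{"gripper":1,"x":0,"y":0,"z":0,"yaw":0}]'
python3 -m jog '[{"gripper":1,"x":0,"y":0,"z":0,"yaw":0},{"gripper":1,"x":0,"y":0,"z":0,"yaw":0},{"gripper":1,"x":0,"y":0,"z":0,"yaw":0},{"gripper":1,"x":0,"y":0,"z":0,"yaw":0},{"gripper":1,"x":0,"y":0,"z":0,"yaw":0},{"gripper":1,"x":0,"y":0,"z":0,"yaw":0},{"gripper":1,"x":0,"y":0,"z":0,"yaw":0},{"gripper":1,"x":0,"y":0,"z":0,"yaw":0},{"gripper":1,"x":0,"y":0,"z":0,"yaw":0},{"gripper":1,"x":0,"y":0,"z":-0.1,"yaw":0}]'
```

```text
t: 8.0
eef_pos: [476.8, 124.6, 33.7]
tcp_rot: [3.141, -0.0, 1.775]
ft_force: [-1.1, -0.3, 0.3]
width: 61.4
gripper_force: 0.0
t: 9.25
eef_pos: [476.2, 124.4, 36.1]
tcp_rot: [-3.141, 0.0, 1.775]
ft_force: [-0.9, 0.3, 0.3]
width: 0.5
gripper_force: 0.0
```

The fingers closed fully again, so I'll look before doing anything else.

Run:
```python
from h import *
s=sense();print(s["eef_pos"],s["width"])
c=camera("wrist");w=c["image"];print("tcp px",proj(c,s["eef_pos"]),proj(c,[476,125,64]))
d=camera("side");print("side tcp",proj(d,s["eef_pos"]),proj(d,[476,125,64]))
u,v=map(int,proj(d,[476,125,64]))
k=cv2.resize(d["image"][v-75:v+75,u-100:u+100],None,fx=2.0,fy=2.0,interpolation=cv2.INTER_CUBIC)
out=np.zeros((300,800,3),np.uint8);out[:,:400]=cv2.resize(w,(400,300));out[:,400:]=k
cv2.imwrite("pics/m4.png",out[:,:,::-1])
```

```text
[476.20654661 124.36657811  36.1132165 ] 0.5459985721727597
tcp px (np.float64(321.6459121772231), np.float64(274.43583155351394)) (np.float64(321.5768018384267), np.float64(295.6482949637302))
side tcp (np.float64(266.88937969770325), np.float64(273.4879461326043)) (np.float64(265.7339536765746), np.float64(265.6490994172298))
```

View pics/m4.png

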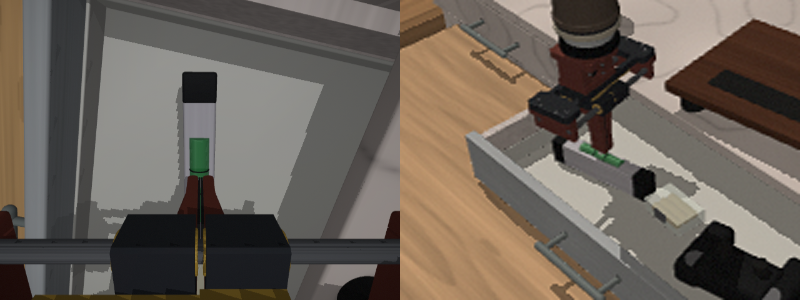

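The montage shows the fingers fully closed at the vial's middle (side crop px (600,145), wrist px (200,175)), although the reported tip is 25 mm below the level's top. I'll zoom in to settle this.

Run:
```python
from h import *
s=sense();p=s["eef_pos"]
c=camera("wrist");d=camera("side");t=camera("top")
for n,q in (("w",c),("s",d),("t",t)):
    print(n,[tuple(np.round(proj(q,[p[0],p[1],z]),1)) for z in (36,59,65,80)])
def cr(q,u,v,h,wd,f):
    a=q["image"][v-h:v+h,u-wd:u+wd];return cv2.resize(a,None,fx=f,fy=f,interpolation=cv2.INTER_NEAREST)
A=cr(c,320,260,100,66,3);B=cr(d,266,260,50,66,6)
out=np.zeros((600,800,3),np.uint8);out[:,:396]=A[:600];out[:,400:796]=cv2.resize(B,(396*1,300))[:300].repeat(1,0) if 0 else np.vstack([cv2.resize(B,(396,300)),cv2.resize(cr(t,262,281,33,44,9),(396,300))])
cv2.imwrite("pics/z5.png",out[:,:,::-1])
for q,r in ((d,(216,215,320,330)),(t,(215,240,310,310))):
    im=q["image"][r[1]:r[3],r[0]:r[2]].astype(int);g=(im[...,1]-im[...,0]>15);yy,xx=np.nonzero(g);print(len(xx),xx.min()+r[0],xx.max()+r[0],yy.min()+r[1],yy.max()+r[1])
```

```text
w [(np.float64(321.6), np.float64(274.0)), (np.float64(321.7), np.float64(292.0)), (np.float64(321.7), np.float64(297.4)), (np.float64(321.8), np.float64(312.5))]
s [(np.float64(267.0), np.float64(273.4)), (np.float64(266.2), np.float64(267.0)), (np.float64(266.0), np.float64(265.3)), (np.float64(265.5), np.float64(261.1))]
t [(np.float64(263.0), np.float64(280.6)), (np.float64(261.8), np.float64(281.0)), (np.float64(261.5), np.float64(281.2)), (np.float64(260.7), np.float64(281.5))]
87 255 276 261 273
30 271 277 276 282
```

View pics/z5.png

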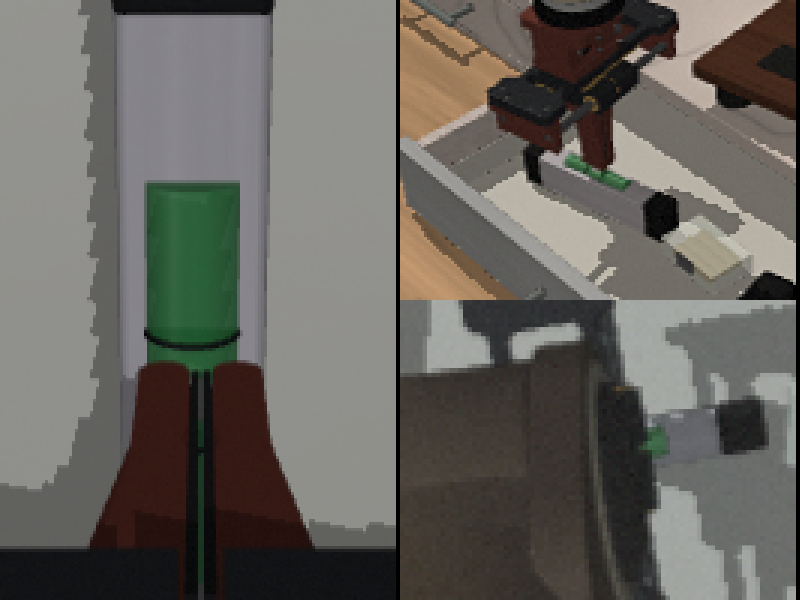

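The zoom settles it: the real fingertips shut just over the vial, roughly 30 mm above the reported TCP. The tip spacing in the wrist image gives the same offset. The level has not moved. I'll open, go about 27 mm lower, and close again.

```bash
python3 -m jog '[{"gripper":-1,"x":0,"y":0,"z":-0.2,"yaw":0},{"gripper":-1,"x":0,"y":0,"z":0,"yaw":0},{"gripper":-1,"x":0,"y":0,"z":0,"yaw":0},{"gripper":-1,"x":0,"y":0,"z":0,"yaw":0},{"gripper":-1,"x":0,"y":0,"z":0,"yaw":0},{"gripper":-1,"x":0,"y":0,"z":0,"yaw":0},{"gripper":-1,"x":0,"y":0,"z":0.3,"yaw":0},{"gripper":-1,"x":0,"y":0,"z":0.3,"yaw":0},{"gripper":-1,"x":0,"y":0,"z":0.3,"yaw":0},{"gripper":-1,"x":0,"y":0,"z":0.2,"yaw":0}]'
python3 -m jog '[{"gripper":1,"x":0,"y":0,"z":0,"yaw":0},{"gripper":1,"x":0,"y":0,"z":0,"yaw":0},{"gripper":1,"x":0,"y":0,"z":0,"yaw":0},{"gripper":1,"x":0,"y":0,"z":0,"yaw":0},{"gripper":1,"x":0,"y":0,"z":0,"yaw":0},{"gripper":1,"x":0,"y":0,"z":0,"yaw":0},{"gripper":1,"x":0,"y":0,"z":0,"yaw":0},{"gripper":1,"x":0,"y":0,"z":0,"yaw":0},{"gripper":1,"x":0,"y":0,"z":0,"yaw":0},{"gripper":1,"x":0,"y":0,"z":0,"yaw":0}]'
```

```text
t: 10.75
eef_pos: [476.0, 124.2, 8.2]
tcp_rot: [-3.141, 0.0, 1.775]
ft_force: [-0.4, -0.3, -0.2]
width: 87.8
gripper_force: 0.0
t: 12.0
eef_pos: [476.2, 124.4, 9.2]
tcp_rot: [-3.141, -0.0, 1.775]
ft_force: [-1.2, 0.5, 1.3]
width: 23.7
gripper_force: 30.0
```

Gripped at 23.7 mm. Next I lift and carry the level to the strip.

```bash
python3 -m jog '[{"gripper":1,"x":0,"y":0,"z":-0.5,"yaw":0},{"gripper":1,"x":0,"y":0,"z":-1,"yaw":0},{"gripper":1,"x":0,"y":0,"z":-1,"yaw":0},{"gripper":1,"x":0,"y":0,"z":-1,"yaw":0},{"gripper":1,"x":0,"y":0,"z":-1,"yaw":0},{"gripper":1,"x":0,"y":0,"z":-1,"yaw":0},{"gripper":1,"x":-0.5,"y":0.3,"z":-0.3,"yaw":0},{"gripper":1,"x":-0.9,"y":0.6,"z":0,"yaw":0},{"gripper":1,"x":-0.9,"y":0.6,"z":0,"yaw":0},{"gripper":1,"x":-0.9,"y":0.6,"z":0,"yaw":0}]'
python3 -m jog '[{"gripper":1,"x":-0.9,"y":0.6,"z":0,"yaw":0},{"gripper":1,"x":-0.9,"y":0.6,"z":0,"yaw":0},{"gripper":1,"x":-0.9,"y":0.6,"z":0,"yaw":0},{"gripper":1,"x":-0.5,"y":0.3,"z":0,"yaw":0.25},{"gripper":1,"x":0,"y":0,"z":0,"yaw":0.25},{"gripper":1,"x":0,"y":0,"z":0,"yaw":0},{"gripper":1,"x":0,"y":0,"z":0,"yaw":0},{"gripper":1,"x":0,"y":0,"z":0,"yaw":0},{"gripper":1,"x":0,"y":0,"z":0,"yaw":0},{"gripper":1,"x":0,"y":0,"z":0,"yaw":0}]'
python3 - <<'E'
from h import *
s=sense();p=s["eef_pos"];go(639,-38,142,96.7)
c=camera("wrist");im=c["image"];cv2.imwrite("pics/w6.png",im[:,:,::-1])
v=im.max(2);print([tuple(np.round(proj(c,q),0)) for q in ([639-11.7*.95,-38+95,146],[639,-38,146],[639,-38,p[2]+14])])
g=(im[...,1].astype(int)-im[...,0]>15);b,a=box(g);print("vial vis",a,b.round().tolist(),geo(c,b,p[2]+14+41))
E
```

```text
t: 13.25
eef_pos: [558.4, 41.2, 182.7]
tcp_rot: [-3.141, 0.001, 1.775]
ft_force: [0.5, 0.5, -0.5]
width: 24.1
gripper_force: 30.0
t: 14.5
eef_pos: [638.7, -37.9, 183.3]
tcp_rot: [3.141, -0.0, 1.688]
ft_force: [-1.2, 0.1, -2.3]
width: 23.6
gripper_force: 30.0
before turn x -0.01 y 0.01 z 1.38 yaw 0.00
after turn x -0.01 y 0.01 z 1.38 yaw 0.00
[(np.float64(322.0), np.float64(93.0)), (np.float64(322.0), np.float64(252.0)), (np.float64(322.0), np.float64(285.0))]
vial vis 2151.0 [[302.0, 238.0], [339.0, 238.0], [339.0, 301.0], [302.0, 301.0]] (array([635.2, -13.4, 238.3]), np.float64(97.5), np.float64(14.2), np.float64(26.7))
```

View pics/w6.png

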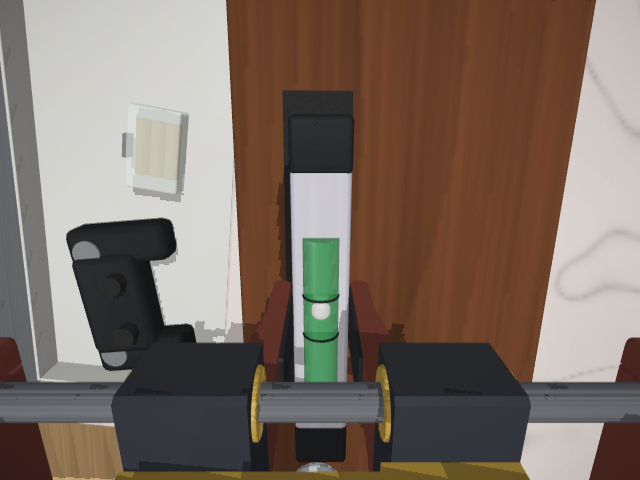

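The wrist view shows the level over the strip (strip columns 283–353, level 288–354) with its end inside the strip's far edge at row 92. Next I lower it.

```bash
python3 -m jog '[{"gripper":1,"x":0,"y":-0.04,"z":0.4,"yaw":0},{"gripper":1,"x":0,"y":0,"z":0.4,"yaw":0},{"gripper":1,"x":0,"y":0,"z":0.3,"yaw":0},{"gripper":1,"x":0,"y":0,"z":0.2,"yaw":0},{"gripper":1,"x":0,"y":0,"z":0.1,"yaw":0},{"gripper":1,"x":0,"y":0,"z":0.05,"yaw":0},{"gripper":1,"x":0,"y":0,"z":0.05,"yaw":0},{"gripper":1,"x":0,"y":0,"z":0.03,"yaw":0},{"gripper":1,"x":0,"y":0,"z":0,"yaw":0},{"gripper":1,"x":0,"y":0,"z":0,"yaw":0}]'
```

```text
t: 15.8
eef_pos: [637.7, -38.2, 137.5]
tcp_rot: [3.141, 0.0, 1.688]
ft_force: [0.4, -0.2, 0.5]
width: 23.5
gripper_force: 30.0
```

```bash
python3 -m jog '[{"gripper":1,"x":0,"y":0,"z":0.03,"yaw":0},{"gripper":1,"x":0,"y":0,"z":0.03,"yaw":0},{"gripper":1,"x":0,"y":0,"z":0,"yaw":0},{"gripper":-1,"x":0,"y":0,"z":0,"yaw":0},{"gripper":-1,"x":0,"y":0,"z":0,"yaw":0},{"gripper":-1,"x":0,"y":0,"z":0,"yaw":0},{"gripper":-1,"x":0,"y":0,"z":0,"yaw":0},{"gripper":-1,"x":0,"y":0,"z":0,"yaw":0},{"gripper":-1,"x":0,"y":0,"z":0,"yaw":0},{"gripper":-1,"x":0,"y":0,"z":0,"yaw":0}]'
python3 -m jog '[{"gripper":-1,"x":0,"y":0,"z":-0.3,"yaw":0},{"gripper":-1,"x":0,"y":0,"z":-0.7,"yaw":0},{"gripper":-1,"x":0,"y":0,"z":-1,"yaw":0},{"gripper":-1,"x":0,"y":0,"z":-1,"yaw":0},{"gripper":-1,"x":0,"y":0,"z":0,"yaw":0},{"gripper":-1,"x":0,"y":0,"z":0,"yaw":0},{"gripper":-1,"x":0,"y":0,"z":0,"yaw":0},{"gripper":-1,"x":0,"y":0,"z":0,"yaw":0},{"gripper":-1,"x":0,"y":0,"z":0,"yaw":0},{"gripper":-1,"x":0,"y":0,"z":0,"yaw":0}]'
cat >> h.py <<'E'
def bub(c,z=190):
    """bubble offset along vial, mm, + towards image top (away from knob)"""
    im=c["image"].astype(int);g=((im[...,1]-im[...,0])>15)
    n,l,st,ce=cv2.connectedComponentsWithStats(g.astype(np.uint8))
    m=np.zeros(g.shape,np.uint8);k=1+np.argmax(st[1:,4]);x,y,w,h=st[k,:4]
    m0=c["image"][:,x:x+w]
    u=x+w//2;rows=np.arange(max(0,y-10),min(479,y+int(80/14*w)))
    col=np.median(im[rows][:,u-1:u+2],axis=1);
    return x,w,y,h,rows,col
E
python3 - <<'E'
from h import *
s=sense();p=s["eef_pos"]
c=camera("wrist");im=c["image"];cv2.imwrite("pics/w7.png",im[:,:,::-1])
x,w,y,h,rows,col=bub(c);print(x,w,y,h)
print([(int(r),*map(int,q)) for r,q in zip(rows,col) if q[0]>120 or q.max()<60])
t=camera("top");im=t["image"]
g=(im[...,1].astype(int)-im[...,0]>15);b,a=box(g[150:240,260:460],(260,150));print("vial top",a,geo(t,b,192))
go(658.5,-217,210,67)
E
```

```text
t: 17.05
eef_pos: [637.5, -38.1, 135.5]
tcp_rot: [3.142, -0.0, 1.688]
ft_force: [0.8, -0.3, 0.6]
width: 87.1
gripper_force: 0.0
t: 18.3
eef_pos: [637.5, -38.1, 225.2]
tcp_rot: [-3.141, -0.0, 1.688]
ft_force: [0.0, 0.6, -0.6]
width: 87.8
gripper_force: 0.0
309 24 193 106
[(183, 205, 204, 210), (184, 205, 204, 210), (185, 205, 204, 210), (186, 205, 203, 210), (187, 205, 203, 210), (188, 205, 203, 210), (189, 206, 203, 210), (190, 205, 203, 210), (191, 205, 203, 210), (192, 186, 190, 192), (234, 41, 55, 46), (262, 38, 45, 42), (272, 158, 190, 163), (273, 215, 217, 212), (274, 223, 222, 219), (275, 221, 221, 217), (276, 216, 216, 212), (277, 214, 214, 209), (278, 213, 213, 209), (279, 213, 213, 209), (280, 213, 212, 208), (281, 209, 208, 204), (282, 202, 202, 198), (283, 161, 182, 163), (299, 192, 193, 196), (300, 202, 200, 206), (301, 201, 200, 206), (302, 201, 200, 206), (303, 201, 199, 207), (304, 201, 199, 206), (305, 201, 199, 206), (306, 201, 199, 206), (307, 201, 199, 206), (308, 201, 199, 206), (309, 201, 199, 205), (310, 200, 199, 206), (311, 200, 199, 205), (312, 200, 199, 205), (313, 200, 198, 205), (314, 200, 198, 204), (315, 200, 198, 205), (316, 200, 198, 205), (317, 199, 198, 205), (318, 200, 198, 205), (319, 200, 197, 204), (320, 200, 197, 204), (321, 200, 197, 204), (322, 199, 197, 204), (323, 199, 197, 204), (324, 199, 196, 204), (325, 198, 196, 204), (326, 198, 196, 204), (327, 198, 196, 204), (328, 198, 196, 203), (329, 151, 150, 156)]Traceback (most recent call last):
  File "<stdin>", line 7, in <module>
  File "h.py", line 10, in box
    k=max(cs,key=cv2.contourArea);b=cv2.boxPoints(cv2.minAreaRect(k))+np.array(off);return b,cv2.contourArea(k)
ValueError: max() iterable argument is empty
```

The level is standing free on the strip. Lines are at rows 234 and 262, and the bubble at 277.5, so it sits 18.9 mm towards the knob. Seated that becomes about 11.4 mm, so roughly 1.14 rad of turning. Next I go to the knob.

```bash
python3 -m jog '[{"gripper":-1,"x":-0.6,"y":0,"z":0,"yaw":0},{"gripper":-1,"x":-0.9,"y":0,"z":0,"yaw":0},{"gripper":-1,"x":-0.9,"y":0,"z":0,"yaw":0},{"gripper":-1,"x":-0.9,"y":0,"z":0,"yaw":0},{"gripper":-1,"x":-0.9,"y":0,"z":0,"yaw":0},{"gripper":-1,"x":-0.9,"y":0,"z":0,"yaw":0},{"gripper":-1,"x":-0.8,"y":-0.03,"z":0,"yaw":0.9},{"gripper":-1,"x":0,"y":0,"z":0,"yaw":0.9},{"gripper":-1,"x":0,"y":0,"z":0,"yaw":0.9},{"gripper":-1,"x":0,"y":0,"z":0,"yaw":0.27}]'
python3 - <<'E'
from h import *
s=sense();p=s["eef_pos"]
c=camera("wrist");im=c["image"];cv2.imwrite("pics/w8.png",im[:,:,::-1])
u,v=proj(c,[657,-215,203]);print(u,v)
sub=im[190:340,250:390];m=sub.max(2)<48;b,a=box(m,(250,190));print(a,b.round().tolist(),geo(c,b,203));go(657.2,-215,150,67)
E
```

```text
t: 19.65
eef_pos: [657.0, -215.8, 225.4]
tcp_rot: [3.142, 0.001, 1.165]
ft_force: [0.5, -0.5, -0.6]
width: 87.8
gripper_force: 0.0
321.5721005193914 258.1652827725566
1999.0 [[304.0, 204.0], [328.0, 203.0], [332.0, 297.0], [308.0, 298.0]] (array([ 656.6, -210.7,  203. ]), np.float64(69.4), np.float64(13.5), np.float64(59.4))
before turn x 0.02 y -0.00 z 2.51 yaw -0.03
after turn x 0.02 y -0.00 z 2.51 yaw -0.03
```

View pics/w8.png

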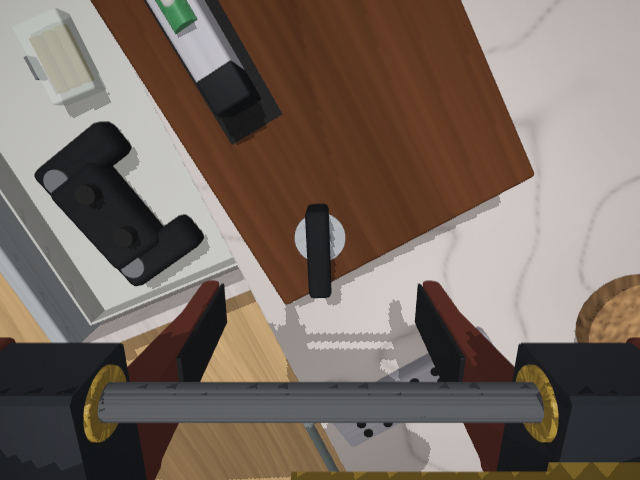

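The wrist view shows the knob bar at px (318,251), between and parallel to the open fingers, with nothing beneath them. I descend and grip.

```bash
python3 -m jog '[{"gripper":-1,"x":0.1,"y":0,"z":0.5,"yaw":-0.2},{"gripper":-1,"x":0,"y":0,"z":0.8,"yaw":0},{"gripper":-1,"x":0,"y":0,"z":0.7,"yaw":0},{"gripper":-1,"x":0,"y":0,"z":0.4,"yaw":0},{"gripper":-1,"x":0,"y":0,"z":0.15,"yaw":0},{"gripper":1,"x":0,"y":0,"z":0,"yaw":0},{"gripper":1,"x":0,"y":0,"z":0,"yaw":0},{"gripper":1,"x":0,"y":0,"z":0,"yaw":0},{"gripper":1,"x":0,"y":0,"z":0,"yaw":0},{"gripper":1,"x":0,"y":0,"z":0,"yaw":0}]'
python3 -m jog '[{"gripper":1,"x":0,"y":0,"z":0,"yaw":0},{"gripper":1,"x":0,"y":0,"z":0,"yaw":0},{"gripper":1,"x":0,"y":0,"z":0,"yaw":0},{"gripper":1,"x":0,"y":0,"z":0,"yaw":0},{"gripper":1,"x":0,"y":0,"z":0,"yaw":0},{"gripper":1,"x":0,"y":0,"z":0,"yaw":0},{"gripper":1,"x":0,"y":0,"z":0,"yaw":0},{"gripper":1,"x":0,"y":0,"z":0,"yaw":0},{"gripper":1,"x":0,"y":0,"z":0,"yaw":0},{"gripper":1,"x":0,"y":0,"z":0,"yaw":0}]'
```

```text
t: 20.95
eef_pos: [658.6, -211.2, 149.1]
tcp_rot: [3.141, -0.0, 1.205]
ft_force: [0.4, -0.4, -0.5]
width: 41.4
gripper_force: 0.0
t: 22.2
eef_pos: [658.5, -211.2, 148.9]
tcp_rot: [-3.142, -0.0, 1.205]
ft_force: [-1.3, -0.0, 0.8]
width: 13.9
gripper_force: 29.9
```

Gripped at 13.9 mm. I turn 65° clockwise and follow the knob down.

```bash
python3 -m jog '[{"gripper":1,"x":0,"y":0,"z":0.02,"yaw":0.5},{"gripper":1,"x":0,"y":0,"z":0.03,"yaw":0.75},{"gripper":1,"x":0,"y":0,"z":0.03,"yaw":0.75},{"gripper":1,"x":0,"y":0,"z":0.03,"yaw":0.75},{"gripper":1,"x":0,"y":0,"z":0.03,"yaw":0.75},{"gripper":1,"x":0,"y":0,"z":0.03,"yaw":0.75},{"gripper":1,"x":0,"y":0,"z":0.03,"yaw":0.75},{"gripper":1,"x":0,"y":0,"z":0.02,"yaw":0.75},{"gripper":1,"x":0,"y":0,"z":0.02,"yaw":0.75},{"gripper":1,"x":0,"y":0,"z":0,"yaw":0}]'
python3 - <<'E'
from h import *
s=sense();print(s["ft_torque"],s["tcp_rot"],s["ft_force"])
c=camera("wrist");x,w,y,h,rows,col=bub(c);print(x,w,y,h)
E
```

```text
t: 23.45
eef_pos: [658.5, -215.2, 142.5]
tcp_rot: [3.136, -0.001, 0.066]
ft_force: [0.6, -8.2, 1.9]
width: 13.8
gripper_force: 30.0
[-1.93064072 -0.23637751 -0.05421937] [ 3.13583556e+00 -1.04610341e-03  6.58125041e-02] [ 0.64392529 -8.16424451  1.87024613]Traceback (most recent call last):
  File "<stdin>", line 3, in <module>
  File "h.py", line 24, in bub
    m=np.zeros(g.shape,np.uint8);k=1+np.argmax(st[1:,4]);x,y,w,h=st[k,:4]
                                     ~~~~~~~~~^^^^^^^^^^
    return _wrapfunc(a, 'argmax', axis=axis, out=out, **kwds)
    return bound(*args, **kwds)
ValueError: attempt to get argmax of an empty sequence
```

```bash
python3 -m jog '[{"gripper":-1,"x":0,"y":0,"z":0,"yaw":0},{"gripper":-1,"x":0,"y":0,"z":0,"yaw":0},{"gripper":-1,"x":0,"y":0,"z":0,"yaw":0},{"gripper":-1,"x":0,"y":0,"z":0,"yaw":0},{"gripper":-1,"x":0,"y":0,"z":-0.4,"yaw":0},{"gripper":-1,"x":0,"y":0,"z":-0.8,"yaw":0},{"gripper":-1,"x":0,"y":0,"z":-1,"yaw":0},{"gripper":1,"x":0,"y":0,"z":-1,"yaw":0},{"gripper":1,"x":-0.1,"y":-0.5,"z":0,"yaw":0},{"gripper":1,"x":-0.1,"y":-0.9,"z":0,"yaw":0}]'
python3 -m jog '[{"gripper":1,"x":0,"y":-0.9,"z":0,"yaw":0},{"gripper":1,"x":0,"y":-0.9,"z":0,"yaw":0},{"gripper":1,"x":0,"y":-0.8,"z":0,"yaw":-0.6},{"gripper":1,"x":0,"y":0,"z":0,"yaw":-1},{"gripper":1,"x":0,"y":0,"z":0,"yaw":-1},{"gripper":1,"x":0,"y":0,"z":0,"yaw":-1},{"gripper":1,"x":0,"y":0,"z":0,"yaw":-1},{"gripper":1,"x":0,"y":0,"z":0,"yaw":-1},{"gripper":1,"x":0,"y":0,"z":0,"yaw":-1},{"gripper":1,"x":0,"y":0,"z":0,"yaw":-1}]'
python3 - <<'E'
from h import *
go(644.3,-95.6,170,96.7)
E
```

```text
t: 24.75
eef_pos: [649.0, -170.0, 238.0]
tcp_rot: [3.141, -0.0, 0.068]
ft_force: [0.5, 0.5, -0.2]
width: 57.5
gripper_force: 0.0
t: 26.0
eef_pos: [643.6, -91.0, 237.3]
tcp_rot: [-3.141, -0.0, 1.403]
ft_force: [1.0, 0.2, -0.1]
width: 0.3
gripper_force: 0.0
before turn x -0.15 y 0.05 z 2.24 yaw -1.63
after turn x -0.15 y 0.01 z 2.24 yaw -1.63
```

Finish the turn, come down to just above the end, and measure the vial and bubble unpressed.

```bash
python3 -m jog '[{"gripper":1,"x":0,"y":0,"z":0.2,"yaw":-0.8},{"gripper":1,"x":0,"y":0,"z":0.3,"yaw":-0.83},{"gripper":1,"x":-0.15,"y":0,"z":0.5,"yaw":0},{"gripper":1,"x":0,"y":0,"z":0.5,"yaw":0},{"gripper":1,"x":0,"y":0,"z":0.4,"yaw":0},{"gripper":1,"x":0,"y":0,"z":0.3,"yaw":0},{"gripper":1,"x":0,"y":0,"z":0,"yaw":0},{"gripper":1,"x":0,"y":0,"z":0,"yaw":0},{"gripper":1,"x":0,"y":0,"z":0,"yaw":0},{"gripper":1,"x":0,"y":0,"z":0,"yaw":0}]'
cat >> h.py <<'E'
def bubble():
    c=camera("wrist");x,w,y,h,rows,col=bub(c)
    im=c["image"].astype(int);u=x+w//2
    P=[ray(c,u,y,186),ray(c,u,y+h,186)]
    print("vial px",x,w,y,h,"len",np.linalg.norm(P[1]-P[0]).round(1),"ctr",(sum(P)/2).round(1))
    k=(rows>y+2)&(rows<y+h-2)
    dk=rows[k&(col.max(1)<62)];wh=rows[k&(col[:,0]>120)];print("dark",dk,"white",wh)
    if len(wh) and len(dk)>1: print("bubble mm (+ away from knob): %.1f"%(((dk.min()+dk.max())/2-(wh.min()+wh.max())/2)*18/(dk.max()-dk.min())))
E
python3 -c "
from h import *
bubble();go(644.3,-95.6,155,96.7)"
```

```text
t: 27.25
eef_pos: [644.8, -96.5, 172.1]
tcp_rot: [3.141, 0.0, 1.681]
ft_force: [-0.6, -0.1, -0.9]
width: 0.6
gripper_force: 0.0
vial px 302 33 86 59 len 25.4 ctr [634.  -14.3 186. ]
dark [] white []
before turn x 0.03 y -0.01 z 0.57 yaw -0.04
after turn x 0.03 y -0.01 z 0.57 yaw -0.04
```

```bash
cat >> h.py <<'E'
def bubble():
    c=camera("wrist");im=c["image"].astype(int)
    g=((im[...,1]-im[...,0])>15);g[:,:270]=0;g[:,370:]=0
    yy,xx=np.nonzero(g);u=int(np.median(xx));y0,y1=yy.min(),yy.max()
    Y=lambda r:ray(c,u,r,188)
    ax=Y(y0)-Y(y1);L=np.linalg.norm(ax);ax/=L
    rows=np.arange(y0+2,y1-1);col=np.median(im[y0+2:y1-1,u-1:u+2],axis=1)
    dk=rows[col.max(1)<70];wh=rows[col[:,0]>120]
    print("vial u",u,"rows",y0,y1,"len %.1f"%L,"ctr",((Y(y0)+Y(y1))/2).round(1),"dark",dk,"white",wh)
    if len(wh): 
        d=lambda r:float((Y(r)-(Y(y0)+Y(y1))/2)@ax)
        print("lines",[round(d(r),1) for r in dk],"bubble ctr (+ away from knob) %.1f"%((d(wh.min())+d(wh.max()))/2))
    return c
E
python3 -c "
from h import *
bubble()"
```

```text
vial u 318 rows 86 236 len 68.5 ctr [636.3 -35.9 188. ] dark [145] white [175 176 177 178 179 180 181 182 183 184 185 186 187 188 189 190 191 192]
lines [9.1] bubble ctr (+ away from knob) -8.5
```

Unpressed, the bubble is 8.5 mm towards the knob, so it should be about −1 mm when seated. The vial length reads 68.5 mm, which is right. Next I press.

```bash
python3 -m jog '[{"gripper":1,"x":0,"y":0,"z":0.1,"yaw":0},{"gripper":1,"x":0,"y":0,"z":0.1,"yaw":0},{"gripper":1,"x":0,"y":0,"z":0.1,"yaw":0},{"gripper":1,"x":0,"y":0,"z":0.07,"yaw":0},{"gripper":1,"x":0,"y":0,"z":0.07,"yaw":0},{"gripper":1,"x":0,"y":0,"z":0.05,"yaw":0},{"gripper":1,"x":0,"y":0,"z":0.05,"yaw":0},{"gripper":1,"x":0,"y":0,"z":0.04,"yaw":0},{"gripper":1,"x":0,"y":0,"z":0,"yaw":0},{"gripper":1,"x":0,"y":0,"z":0,"yaw":0}]'
```

```text
t: 28.6
eef_pos: [644.6, -96.5, 154.4]
tcp_rot: [3.141, 0.0, 1.681]
ft_force: [-0.2, 0.2, 0.2]
width: 0.5
gripper_force: 0.0
```

```bash
python3 -m jog '[{"gripper":1,"x":0,"y":0,"z":0.03,"yaw":0},{"gripper":1,"x":0,"y":0,"z":0.03,"yaw":0},{"gripper":1,"x":0,"y":0,"z":0.03,"yaw":0},{"gripper":1,"x":0,"y":0,"z":0.03,"yaw":0},{"gripper":1,"x":0,"y":0,"z":0,"yaw":0},{"gripper":1,"x":0,"y":0,"z":0,"yaw":0},{"gripper":1,"x":0,"y":0,"z":0,"yaw":0},{"gripper":1,"x":0,"y":0,"z":0,"yaw":0},{"gripper":1,"x":0,"y":0,"z":0,"yaw":0},{"gripper":1,"x":0,"y":0,"z":0,"yaw":0}]'
```

```text
t: 29.85
eef_pos: [644.6, -96.4, 150.8]
tcp_rot: [3.142, -0.0, 1.681]
ft_force: [0.8, 0.0, -0.0]
width: 0.4
gripper_force: 0.0
```

```bash
python3 -m jog '[{"gripper":1,"x":0,"y":0,"z":0.03,"yaw":0},{"gripper":1,"x":0,"y":0,"z":0.03,"yaw":0},{"gripper":1,"x":0,"y":0,"z":0.03,"yaw":0},{"gripper":1,"x":0,"y":0,"z":0.03,"yaw":0},{"gripper":1,"x":0,"y":0,"z":0,"yaw":0},{"gripper":1,"x":0,"y":0,"z":0,"yaw":0},{"gripper":1,"x":0,"y":0,"z":0,"yaw":0},{"gripper":1,"x":0,"y":0,"z":0,"yaw":0},{"gripper":1,"x":0,"y":0,"z":0,"yaw":0},{"gripper":1,"x":0,"y":0,"z":0,"yaw":0}]'
python3 -c "
from h import *
bubble();print(sense()['ft_force'],sense()['ft_torque'])"
```

```text
t: 31.1
eef_pos: [644.6, -96.5, 147.2]
tcp_rot: [3.142, 0.0, 1.681]
ft_force: [-0.2, -2.1, 2.3]
width: 0.6
gripper_force: 1.1
vial u 318 rows 83 253 len 67.8 ctr [636.4 -36.3 188. ] dark [150 151 195 196] white [173 174 175 176 177 178 179 180 181 182 183 184 185 186 187 188 189 190
 191 192]
lines [9.2, 8.8, -8.8, -9.2] bubble ctr (+ away from knob) -3.7
[ 0.58705607 -1.43793925  3.10954711] [-0.52073543  0.11680456 -0.01971475]
```

Contact at about 2.7 N, and the platform is partly seated. I press a little more.

```bash
python3 -m jog '[{"gripper":1,"x":0,"y":0,"z":0.03,"yaw":0},{"gripper":1,"x":0,"y":0,"z":0.03,"yaw":0},{"gripper":1,"x":0,"y":0,"z":0.02,"yaw":0},{"gripper":1,"x":0,"y":0,"z":0.02,"yaw":0},{"gripper":1,"x":0,"y":0,"z":0,"yaw":0},{"gripper":1,"x":0,"y":0,"z":0,"yaw":0},{"gripper":1,"x":0,"y":0,"z":0,"yaw":0},{"gripper":1,"x":0,"y":0,"z":0,"yaw":0},{"gripper":1,"x":0,"y":0,"z":0,"yaw":0},{"gripper":1,"x":0,"y":0,"z":0,"yaw":0}]'
python3 -c "
from h import *
bubble();print(sense()['ft_force'],sense()['ft_torque'])"
```

```text
t: 32.4
eef_pos: [645.4, -96.8, 145.5]
tcp_rot: [3.139, 0.0, 1.681]
ft_force: [-1.6, -1.3, 9.6]
width: 0.8
gripper_force: 4.9
vial u 317 rows 84 254 len 67.2 ctr [636.7 -36.7 188. ] dark [151 152 196 197] white [166 167 168 169 170 171 172 173 174 175 176 177 178 179 180 181 182 183
 184 185]
lines [9.2, 8.8, -8.7, -9.1] bubble ctr (+ away from knob) -0.4
[-2.22901115 -1.51110025  9.73985151] [-0.56550465  0.38381315  0.06491172]
```

Pressing at 9.7 N puts the bubble at −0.4 mm. I hold to let it settle, then confirm.

```bash
python3 -m jog '[{"gripper":1,"x":0,"y":0,"z":0,"yaw":0},{"gripper":1,"x":0,"y":0,"z":0,"yaw":0},{"gripper":1,"x":0,"y":0,"z":0,"yaw":0},{"gripper":1,"x":0,"y":0,"z":0,"yaw":0},{"gripper":1,"x":0,"y":0,"z":0,"yaw":0},{"gripper":1,"x":0,"y":0,"z":0,"yaw":0},{"gripper":1,"x":0,"y":0,"z":0,"yaw":0},{"gripper":1,"x":0,"y":0,"z":0,"yaw":0},{"gripper":1,"x":0,"y":0,"z":0,"yaw":0},{"gripper":1,"x":0,"y":0,"z":0,"yaw":0}]'
python3 -c "
from h import *
bubble();print(sense()['ft_force'],sense()['ft_torque'])"
```

```text
t: 33.7
eef_pos: [645.4, -96.8, 145.4]
tcp_rot: [3.139, 0.0, 1.681]
ft_force: [-1.0, -1.4, 9.4]
width: 0.6
gripper_force: 4.9
vial u 317 rows 84 254 len 67.2 ctr [636.7 -36.7 188. ] dark [151 152 196 197] white [166 167 168 169 170 171 172 173 174 175 176 177 178 179 180 181 182 183
 184 185]
lines [9.2, 8.8, -8.7, -9.1] bubble ctr (+ away from knob) -0.4
[-1.39398692 -1.10277895  9.64574827] [-0.53081543  0.3374775  -0.00269541]
```

```bash
python3 -c "
from workcell import *
print(sign_off())"
```

```text
the job is handed in; nothing more can be done
None
```

I handed the job in with the level on the strip (about 2–3 mm off centre), pressed at about 9.6 N, the bubble 0.4 mm off centre and the platform seated, going by the bubble's 8 mm shift; sign-off gave no verdict.

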